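Strip the last graphite roller off a bent pipe-rest axle

TASK

The pipe rest is being stripped because its axles have been knocked out of true; one roller is already off and lies in the wooden tray. Pull the lock pin of the roller that is still on, then ease that roller along its bent axle and off the open end by feel, without forcing it against the axle, for the graphite bore chips easily. Put the pin and the roller in the tray, setting the roller down gently, and leave the other roller and the tools as they lie.

Things in the scene. Friction and masses are not known exactly. Their poses are not given: they have to be found in the camera images.
- rest: Sage-green steel pipe rest, bolted down: foot plate and upright, 180 wide. Origin: table level under the upright's front face, z up. Two steel axles 132 long, 22 thick, 90 apart, at height 130, stand out from that face roughly along -y, outer end free. Their poses (axle: has the roller; axle_bare) are not measured: level, but bent up to 5 deg sideways. First 28 mm: thicker shoulder.
- roller: Graphite roller threaded on one axle (left or right): tube 54 outside, 36 long, bore 25 over the 22 mm axle, 110 to 180 g. Origin at its centre, y along its axis, -y to the open end. It hangs on the axle with 1.5 mm play all round and cocked 2 to 3.5 deg sideways, so its own axis is not the axle's direction. Brittle: over 8 N between roller and axle chips it.
- pin: Steel lock pin, 50 long, 25 g, standing in a slot through the axle's squared outer end and so blocking the roller; loose by 2 mm sideways. Origin at its lower tip, z up to the knob. Shank 6 thick, collar 13.6 wide at 22 to 26 resting on the axle, knob 14 thick at 34 to 50. Lifts straight out; clear of the axle after 25 mm.
- pin_knob (a point): Middle of the pin's knob, on its axis, 42 mm from the tip.
- tray: Fixed wooden tray 300 x 180 x 36, walls 7 thick. Origin under its centre, z up. Plywood floor 10 above the bench. Partition 24 high at x = 69: narrow part on its +x side, wide part on its -x side. Wide part has ribs 4 high along y at x = -118, -82, -46, -10, 26; a roller lying with its axis along y between two ribs stays put, centre at z = 37. All in mm.
- roller2: The roller taken off before, the same, lying in the tray's wide part near x = -100, axis along the tray's y. Origin at its centre. Leave it.
- pin2: The pin taken off before, lying in the tray's narrow part, on its +y side. Origin at its middle. It may be touched.
- jacks: Glassblower's steel jacks (spring tongs) lying on the bench, 250 x 65, 16 high. Origin under the middle, y to the blades. Leave them.
- block: Cherry-wood shaping block: a cup 76 wide, 42 high, with a handle, 260 long in all, on the bench. Origin under its middle, y to the cup. Leave it.
Things that resemble listed ones, but are neither listed nor needed, are in the scene too. Leave any pink look-alike of the roller alone.

How it is judged:
By the outcome, as a careful person would: the job done as asked, in the order asked, and still so for the second after the job is handed in, with the robot touching nothing.
It also fails if it takes over 72 s, if anything falls off the work surface, if the arm or the gripper's body presses on something with over 40 N, if the wrist force passes 120 N, or if a joint passes its speed limit or range.

ROBOT

A 6-joint arm with a two-finger parallel gripper is mounted at the origin on the work surface. World frame = base frame: x ahead of the robot, y to its left, z up, the work surface at z = 0. Lengths are in m, angles in rad, forces in N, time in s.
With the tool pointing down it reaches from about 0.375 to 0.975 m from the base axis. Payload 3.8 kg.
Tool frame: the origin (TCP) lies on the centre line of the jaws, within the pads' length; the fingertips stand 17 mm ahead of it and the grasp point (between the pads) lies 2 mm behind it (bot.tip_extent is the distance from the TCP to the fingertips, in m); z points along the fingers, y is the line along which they close (so a half turn about z gives the same grasp; the last joint's range is limited). The gripper opens to 85 mm and grips with 20 to 120 N. Pads are 22 mm wide; open, the fingers measure 114 mm over their backs; the gripper's body (76 mm by 85 mm) begins 54 mm behind the grasp point. The pads swing forward as they close: fully open they stand 13 mm farther back than shut.
Start: joints at [-1.253, 0.264, 1.604, -0, 1.274, -0.037], TCP at [0.234, -0.633, 0.248] pointing down, gripper open.
Joint ranges: [-2.63, 2.63], [-0.94, 2.18], [0.31, 2.57], [-1.31, 4.45], [0, 2.66], [-2.55, 2.55]. Speed limits (rad/s): [2.57, 2.57, 3.14, 3.14, 3.14, 3.14].

INTERFACE

Orientations are given as a rotation vector (axis times angle).
In Python, from workcell import readout, read_camera, finish_job, bot gives the robot as it stands.
- The arm moves only by the tool jog_arm, never from a script. Its argument "deltas" is one flat list of numbers, 7 for each row, row after row: the shift along the tool's x, y, z in m, then the turn, a rotation vector about the tool's x, y, z in degrees, then the gripper command: -1 is shut, 1 is fully open, values between are in proportion. A call has 1 to 8 rows; each row is the pose to reach, as a shift and turn from the pose commanded when the call began, along the tool's axes at that moment; what a row does not reach only later rows make up. A row lasts 1/10 s, in which the tool goes at most 50 mm and 8.59 degrees, less where a joint would pass 70% of its speed; a pose out of reach is approached as far as the arm can. A call with a gripper value outside its range is refused whole. The fingers move at their own pace and stop on an object; "squeeze" is the grip in N (left out, the last holds). Time passes only in rows, so rows that repeat a pose let the fingers close. It gives the time, the measured TCP pose, the force, the opening and the grip force at its end, in the units of the state.
- readout.read_state(): the state, without advancing time (a new reading comes with each control period).
- read_camera(name): name is "side" or "top"; returns a dict with "color" (400x640x3 uint8, blue, green, red), "fx", "fy", "cx", "cy" (pixels), "origin" and "attitude" of the camera in the world. Camera axes: x right, y down, z forward; pixel columns grow to the right and rows downward; lengths in m; the calibration is good to about 2 mm. A picture is of the moment at which its call begins. There is no depth.
- finish_job(): hands the job in; it is judged then, once.
The state is a dict: "time": time; "q": joint angles; "joint_vel": joint speeds; "joint_torque": joint torques, N m; "tool_pos": TCP position; "tcp_rot": TCP orientation; "wrist_force": force on the tool from outside, world axes, zero at the start; "torque": the same for the moment, N m; "width": opening from 0.0 (shut) to 1.0 (fully open); "grip_force": force on a finger pad.
Only numpy, scipy, OpenCV 4.12 (cv2) and the standard library are available. Lean on these libraries where they do the work, as an engineer would, in place of code of your own. Each camera call takes 0.05 s, during which the arm holds its last target. There are 200 camera calls.

## Working session

There is one attempt and no reset: what is moved stays moved. The work goes in short steps, Python scripts to look and compute and a tool call to move; the robot and the scene stay as the last step left them, time stands still between calls to the robot, and variables do not carry over. Pictures are saved under pics/ and viewed, at most 10 in all, crops included, and the job is handed in when it is done.

Besides the shell and the picture viewer there is one more tool, called after "Request:" as name(argument=value, ...) on one line, values as JSON. jog_arm: Moves the arm, as the interface text tells. Its arguments: {"type":"object","properties":{"deltas":{"type":"array"},"squeeze":{"type":"number"}},"required":["deltas"]}

```bash
mkdir -p pics
cat > h.py <<'E'
import numpy as np, cv2
from scipy.spatial.transform import Rotation as R
from workcell import readout, read_camera, finish_job, bot
def rot(a):
    a=np.array(a,float)
    return a if a.shape==(3,3) else (R.from_rotvec(a) if a.size==3 else R.from_quat(a)).as_matrix()
def ray(c,u,v):
    d=rot(c["attitude"])@np.array([(u-c["cx"])/c["fx"],(v-c["cy"])/c["fy"],1.]); return np.array(c["origin"]),d
def onz(c,u,v,z):
    o,d=ray(c,u,v); return o+d*(z-o[2])/d[2]
def proj(c,p):
    q=rot(c["attitude"]).T@(np.array(p)-np.array(c["origin"])); return np.array([c["fx"]*q[0]/q[2]+c["cx"],c["fy"]*q[1]/q[2]+c["cy"]])
def cross(c1,p1,c2,p2):
    o1,d1=ray(c1,*p1);o2,d2=ray(c2,*p2)
    s=np.linalg.lstsq(np.c_[d1,-d2],o2-o1,rcond=None)[0]
    a=o1+s[0]*d1;b=o2+s[1]*d2; return (a+b)/2,np.linalg.norm(a-b)
def snap(name,f=None):
    c=read_camera(name); 
    if f: cv2.imwrite(f"pics/{f}.png",c["color"])
    return c
E
python3 - <<'E'
from h import *
for n in("top","side"):
    c=snap(n,n+"0"); print(n,{k:v for k,v in c.items() if k!="color"})
print(readout.read_state())
E
```

```text
top {'fx': 491.82727924478786, 'fy': 491.82727924478786, 'cx': 322.51862998360696, 'cy': 192.22499824430258, 'origin': array([0.38322709, 0.02302316, 1.24454631]), 'attitude': array([-2.18365846,  2.13045929, -0.11359382])}
side {'fx': 365.1816566827041, 'fy': 365.1816566827041, 'cx': 317.0449791134685, 'cy': 195.67499439134255, 'origin': array([ 0.38800561, -0.49180083,  0.48939565]), 'attitude': array([-2.17501227,  0.33054288, -0.13927105])}
{'time': 0.1, 'q': array([-1.25290822e+00,  2.64707992e-01,  1.60525126e+00,  5.30442994e-06,
        1.27369227e+00, -3.68913744e-02]), 'joint_vel': array([-0.00061491, -0.00393603, -0.00447548,  0.00011573, -0.00056842,
       -0.00044387]), 'joint_torque': array([-3.19051742e-04, -5.16706216e+01, -3.68590021e+01,  1.14474045e-05,
        6.31090079e-03, -3.04169157e-05]), 'tool_pos': array([ 0.23429251, -0.63236332,  0.24705868]), 'tcp_rot': array([-3.09028680e+00, -5.54005939e-01,  4.44712757e-04]), 'wrist_force': array([ 1.33358478,  0.71668543, -0.92583623]), 'torque': array([-0.02078204, -0.01919002,  0.00767232]), 'grip_force': 0.0, 'width': 0.9981100506913008}
```

View pics/top0.png

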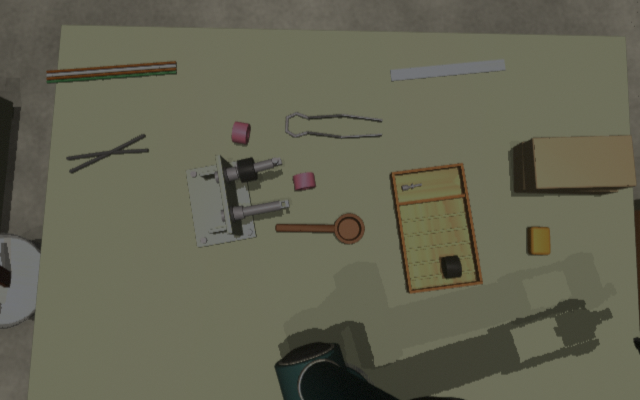

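View pics/side0.png

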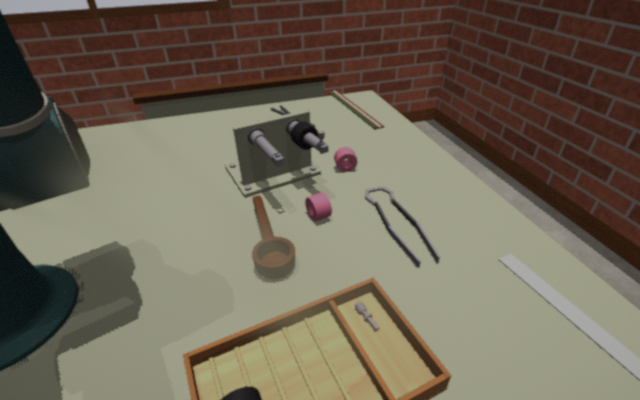

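The top view shows the rest at about (222,205), with the roller at (247,169) on the far axle, its pin near (278,162) and the bare axle's end at (285,204). The tray is at (437,228), with roller2 at (452,267) and pin2 at (408,187). In the side view the roller is at (303,133) and the pin at about (323,145). I'll enlarge both.

Run:
```python
from h import *
a=cv2.imread("pics/top0.png")[140:230,180:300]; b=cv2.imread("pics/side0.png")[105:195,225:345]
f=lambda i:cv2.convertScaleAbs(cv2.resize(i,(798,598) if 0 else (390,293),interpolation=cv2.INTER_CUBIC),alpha=1.8)
t=cv2.imread("pics/top0.png")[155:300,385:490]
cv2.imwrite("pics/z0.png",np.hstack([cv2.convertScaleAbs(cv2.resize(x,(400,300),interpolation=cv2.INTER_CUBIC),alpha=1.8) for x in(a,b)]))
c=read_camera("top")
for n,p,z in [("pinknob",(278,162),.15),("axleend",(279.5,162),.13),("roller",(247,169),.157),("axlebase",(229,174),.141),
 ("tl",(391,172),.036),("tr",(463,165),.036),("br",(481,282),.036),("bl",(409,291),.036),("r2",(452,267),.06),("p2",(408,187),.015),("bare end",(288,203),.141),("bare base",(237,213),.141)]:
    print(n,onz(c,*p,z).round(4))
im=c["color"].astype(int); hsv=cv2.cvtColor(c["color"],cv2.COLOR_BGR2HSV)
# tray wood frame
m=((hsv[...,0]<18)&(hsv[...,1]>110)).astype(np.uint8)
m[:, :380]=0;m[:,500:]=0
cs,_=cv2.findContours(m,cv2.RETR_EXTERNAL,cv2.CHAIN_APPROX_NONE); k=max(cs,key=cv2.contourArea); r=cv2.minAreaRect(k); print(r)
B=cv2.boxPoints(r); P=np.array([onz(c,*p,.036) for p in B]); print(P.round(4),np.linalg.norm(P-np.roll(P,1,0),axis=1),P.mean(0))
```

```text
pinknob [0.5762 0.138  0.15  ]
axleend [0.5798 0.1366 0.13  ]
roller [0.5574 0.2062 0.157 ]
axlebase [0.5475 0.2493 0.141 ]
tl [ 0.5777 -0.1316  0.036 ]
tr [ 0.5996 -0.31    0.036 ]
br [ 0.3141 -0.3512  0.036 ]
bl [ 0.2882 -0.1777  0.036 ]
r2 [ 0.3488 -0.2755  0.06  ]
p2 [ 0.5439 -0.1774  0.015 ]
bare end [0.4846 0.113  0.141 ]
bare base [0.4592 0.2271 0.141 ]
((435.93524169921875, 227.73472595214844), (123.46870422363281, 75.30750274658203), 81.46923065185547)
[[ 0.577  -0.128   0.036 ]
 [ 0.6094 -0.3126  0.036 ]
 [ 0.3113 -0.3544  0.036 ]
 [ 0.2801 -0.175   0.036 ]] [0.3005497  0.18743247 0.30107338 0.18209806] [ 0.44444559 -0.24249995  0.036     ]
```

View pics/z0.png

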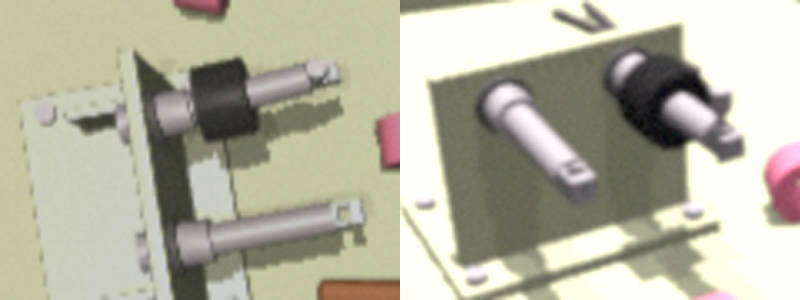

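The zoom shows the far axle carrying the roller, with its pin knob at about (276.7,161) in top and (320.4,136.5) in side. Tray yaw is about 9°, and its edges measure 0.300 x 0.18, which fits. I'll set out towards the pin and refine the measurements from the saved pictures.

Request:
jog_arm(deltas=[0.589,-0.603,-0.013,0,0,-84.7,0,0.589,-0.603,-0.013,0,0,-84.7,0,0.589,-0.603,-0.013,0,0,-84.7,0,0.589,-0.603,-0.013,0,0,-84.7,0,0.589,-0.603,-0.013,0,0,-84.7,0,0.589,-0.603,-0.013,0,0,-84.7,0,0.589,-0.603,-0.013,0,0,-84.7,0,0.589,-0.603,-0.013,0,0,-84.7,0], squeeze=20)

```text
time: 0.95
tool_pos: [0.3974, -0.2656, 0.2544]
tcp_rot: [2.233, 2.21, 0.0]
wrist_force: [1.5, -0.1, 1.0]
width: 0.499
grip_force: 0.0
```

```bash
cat >> h.py <<'E'
def st(): return readout.read_state()
def togo(pos,yaw):
    "tool shift and turn to world TCP pos, tool y (closing line) at yaw deg, tool down"
    s=st(); M=rot(s["tcp_rot"]); y=np.radians(yaw)
    Y=np.array([np.cos(y),np.sin(y),0]); Z=np.array([0,0,-1.]); T=np.c_[np.cross(Y,Z),Y,Z]
    return (M.T@(np.array(pos)-s["tool_pos"])).round(4), np.degrees(R.from_matrix(M.T@T).as_rotvec()).round(2)
E
python3 - <<'E'
from h import *
c=read_camera("top"); d=read_camera("side"); t=cv2.imread("pics/top0.png"); s=cv2.imread("pics/side0.png")
print("pin",cross(c,(276.7,161),d,(320.4,136.5)))
g=cv2.cvtColor(t,cv2.COLOR_BGR2GRAY)
# roller mask (dark) in top
m=np.zeros_like(g); m[150:185,232:264]=(g[150:185,232:264]<38)
cs,_=cv2.findContours(m,cv2.RETR_EXTERNAL,cv2.CHAIN_APPROX_NONE); k=max(cs,key=cv2.contourArea); print("roller rect",cv2.minAreaRect(k),cv2.contourArea(k))
for p in cv2.boxPoints(cv2.minAreaRect(k)): print(onz(c,*p,.13).round(4))
for v in range(156,186,1): print(v,' '.join('%3d'%x for x in g[v,224:290]))
for p in ((.55,.25),(.577,.138)): print(proj(d,(*p,.13)))
print(st()["tool_pos"],togo((.577,.138,.26),15))
E
```

```text
pin (array([0.57671007, 0.14014014, 0.15828231]), np.float64(0.0003780068779321673))
roller rect ((248.0675506591797, 175.90541076660156), (9.699540138244629, 17.91948890686035), 80.53767395019531) 139.0
[0.5529 0.2301 0.13  ]
[0.5607 0.1897 0.13  ]
[0.5386 0.1852 0.13  ]
[0.5308 0.2254 0.13  ]
156 108 108 108 107 107 107 107 108 108 108 107 107 108 108 108 107 107 107 107 108 107 107 106 107 107 105  98  96 101 107 107 108 107 107 107 107 107 107 108 107 106 106 108 107 107 107 108 107 107 108 107 107 107 108 107 108 107 107 109 107 107 108 107 107 108 107
157 105 107 108 105 105 105 105 105 105 107 108 107 108 107 107 108 107 107 106 107 105 101  96  96  93  89  65  60  77 105 107 107 108 107 106 107 107 107 107 108 106 107 107 107 106 106 107 106 102 107 103 105 107 107 109 109 107 107 108 106 107 107 108 107 106 108
158  92 105 107 103 101 100  99 100 101 107 108 107 108 107 106 106 106  98  97  94  91  75  62  58  43  39  30  30  44  92 106 107 107 107 105 108 107 106 107 108 107 106 106 105  99 100  99  95  94 105 107 108 109 108 109 110 102 106 107 105 107 108 107 107 107 108

[... 6699 characters left out ...]

184  92  49  35  36  32  33  32  30  31  32  35  50  70  70  73  72  72  72  73  71  74  72  70  48  58  63  64  62  62  63  63  63  64  62  63  68  94 106 108 107 108 107 107 107 108 107 107 107 108 106 107 106 108 106 107 108 107 107 107 107 108 108 108 107 107 107
185 102  50  35  35  35  33  33  31  32  35  34  48  69  72  72  73  73  73  72  75  86  75  71  52  52  62  62  63  62  63  63  63  63  64  63  65  73 103 107 108 108 108 108 106 107 108 108 107 107 107 107 107 108 107 108 107 108 107 107 107 108 108 107 108 107 107
[295.10009088 128.67250667]
[321.1614116  149.48880709]
[ 0.39877475 -0.26246581  0.25434646] (array([ 0.4017,  0.1754, -0.0045]), array([  0.07,  -0.13, -15.4 ]))
```

Pin knob: (0.577, 0.140, 0.158) by two rays. A height of 0.158 against the expected 0.16 is consistent. I'll go above it.

Request:
jog_arm(deltas=[0.4037,0.1754,-0.0045,0,0,-15.4,0,0.4037,0.1754,-0.0045,0,0,-15.4,0,0.4037,0.1754,-0.0045,0,0,-15.4,0,0.4037,0.1754,-0.0045,0,0,-15.4,0,0.4037,0.1754,-0.0045,0,0,-15.4,0,0.4037,0.1754,-0.0045,0,0,-15.4,0,0.4037,0.1754,-0.0045,0,0,-15.4,0,0.4037,0.1754,-0.0045,0,0,-15.4,0])

```text
time: 1.85
tool_pos: [0.5631, 0.0978, 0.2583]
tcp_rot: [1.925, 2.482, -0.001]
wrist_force: [-0.1, -0.4, 0.8]
width: 0.497
grip_force: 0.0
```

Run:
```python
from h import *
c=read_camera("top"); d=read_camera("side")
print("knobtop",onz(c,274.3,160.3,.169),"tip end",onz(c,281.6,163,.13))
# axle edges: upper edge/lower edge in top0 between roller and pin -> subpixel centre by half level on columns 257..270
g=cv2.cvtColor(cv2.imread("pics/top0.png"),cv2.COLOR_BGR2GRAY).astype(float)
# brightest ridge of the axle
for nm,cols,r0,r1 in(("axle",range(256,270,2),159,171),("bare",range(246,276,3),200,216)):
    pts=[]
    for u in cols:
        col=g[r0:r1,u]; i=np.arange(r0,r1); j=col.argmax() if nm=="bare" else None
        pts.append((u,[int(x) for x in col]))
    if nm=="bare": [print(p) for p in pts]
# side view axle: brightness dump
s=cv2.cvtColor(cv2.imread("pics/side0.png"),cv2.COLOR_BGR2GRAY)
print(st()["tool_pos"],togo((.577,.142,.26),15))
z=cv2.resize(d["color"][70:190,230:390],(800,600),interpolation=cv2.INTER_CUBIC)
cv2.imwrite("pics/s1.png",cv2.convertScaleAbs(z,alpha=1.8))
```

```text
knobtop [0.57643633 0.14433651 0.169     ] tip end [0.57754582 0.13171317 0.13      ]
(246, [113, 113, 113, 113, 111, 107, 89, 75, 84, 93, 103, 106, 96, 85, 75, 63])
(249, [109, 109, 109, 108, 109, 101, 76, 79, 89, 99, 108, 100, 88, 79, 67, 62])
(252, [106, 107, 104, 96, 88, 70, 75, 86, 95, 104, 105, 95, 82, 72, 58, 48])
(255, [108, 108, 103, 99, 90, 72, 81, 90, 100, 108, 99, 86, 76, 66, 57, 63])
(258, [107, 106, 104, 92, 74, 77, 86, 96, 106, 105, 93, 83, 70, 58, 53, 61])
(261, [108, 104, 98, 89, 74, 82, 92, 101, 108, 99, 85, 76, 62, 56, 63, 64])
(264, [104, 100, 91, 77, 77, 88, 99, 108, 103, 91, 81, 69, 57, 57, 63, 63])
(267, [105, 98, 89, 74, 82, 92, 103, 107, 98, 85, 74, 62, 56, 61, 64, 63])
(270, [101, 92, 78, 79, 88, 98, 110, 102, 90, 80, 68, 59, 61, 63, 64, 63])
(273, [94, 80, 75, 84, 93, 104, 106, 95, 83, 73, 61, 55, 61, 64, 64, 63])
[0.56429334 0.10103653 0.25812462] (array([ 0.0364,  0.0227, -0.0018]), array([ 0.07, -0.1 , -0.3 ]))
```

View pics/s1.png

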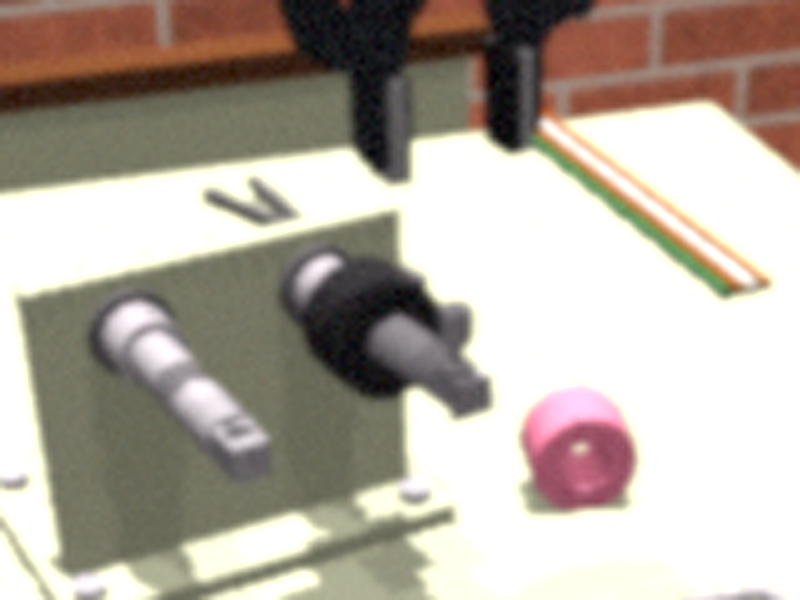

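The gripper (fingers at (390,130) and (515,95)) is still short of the pin. The knob is at crop (452,322), which is side pixel (320.4,134.4) and consistent with the estimate. I'll go over it and down.

Request:
jog_arm(deltas=[0.0375,0.0225,0,0,0,0,0,0.0375,0.0225,0.0,0,0,0,0,0.0375,0.0225,0.03,0,0,0,0,0.0375,0.0225,0.06,0,0,0,0,0.0375,0.0225,0.08,0,0,0,0,0.0375,0.0225,0.091,0,0,0,0,0.0375,0.0225,0.091,0,0,0,0])

```text
time: 2.65
tool_pos: [0.5734, 0.1371, 0.1654]
tcp_rot: [-1.924, -2.48, 0.005]
wrist_force: [-0.5, 0.4, -0.2]
width: 0.498
grip_force: 0.0
```

Run:
```python
from h import *
c=read_camera("top"); d=read_camera("side")
print("plate corner",cross(c,(217.5,156.5),d,(310,113)))
print("knob",cross(c,(274.3,161.8),d,(320.4,134.4)))
s=st();print(s["tool_pos"],s["wrist_force"],togo((.5765,.143,.165),15))
z=cv2.resize(d["color"][80:170,270:390],(800,600),interpolation=cv2.INTER_CUBIC)
cv2.imwrite("pics/s2.png",cv2.convertScaleAbs(z,alpha=2.2))
```

```text
plate corner (array([0.58890102, 0.27451563, 0.15141452]), np.float64(0.007288349013518462))
knob (array([0.57626032, 0.14485387, 0.16037486]), np.float64(0.003380235937658361))
[0.57533039 0.13787988 0.16827941] [ 0.58938663 -0.7082305   0.85701832] (array([0.0047, 0.0024, 0.0033]), array([ 0.05,  0.01, -0.57]))
```

View pics/s2.png

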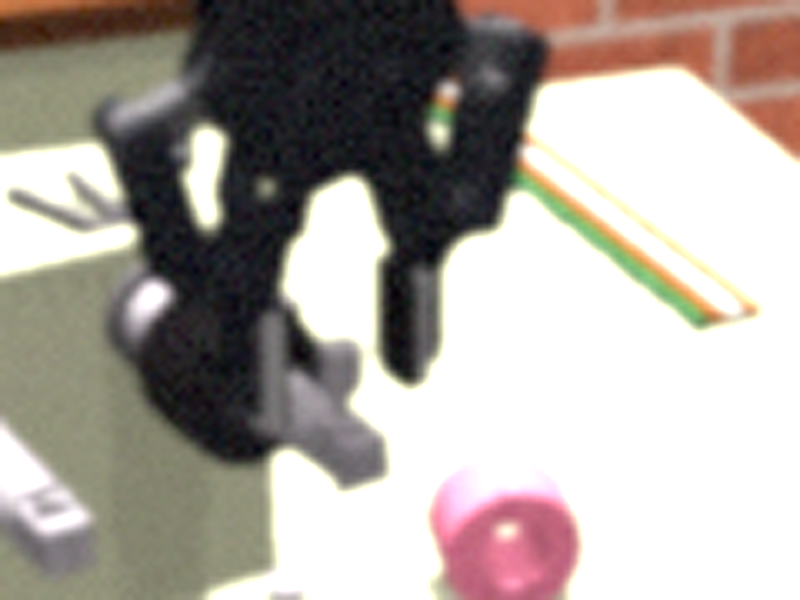

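The fingers straddle the knob: left pad at crop (275,365), right pad at (410,325), knob at (343,365). I'll shift 4 mm and close.

Request:
jog_arm(deltas=[0.004,0.0015,0.002,0,0,0,0,0.004,0.0015,0.002,0,0,0,-0.3,0.004,0.0015,0.002,0,0,0,-0.5,0.004,0.0015,0.002,0,0,0,-0.6,0.004,0.0015,0.002,0,0,0,-0.7,0.004,0.0015,0.002,0,0,0,-1,0.004,0.0015,0.002,0,0,0,-1,0.004,0.0015,0.002,0,0,0,-1])

```text
time: 3.55
tool_pos: [0.5758, 0.143, 0.166]
tcp_rot: [1.923, 2.483, 0.002]
wrist_force: [1.5, 0.8, 2.2]
width: 0.157
grip_force: 19.7
```

Request:
jog_arm(deltas=[0,0,-0.004,0,0,0,-1,0,0,-0.012,0,0,0,-1,0,0,-0.022,0,0,0,-1,0,0,-0.034,0,0,0,-1,0,0,-0.05,0,0,0,-1,0,0,-0.07,0,0,0,-1,0,0,-0.09,0,0,0,-1,0,0,-0.09,0,0,0,-1], squeeze=30)

```text
time: 4.35
tool_pos: [0.5775, 0.1433, 0.2607]
tcp_rot: [1.921, 2.48, 0.009]
wrist_force: [1.3, -0.2, 0.6]
width: 0.151
grip_force: 29.2
```

Run:
```python
from h import *
c=read_camera("top"); d=read_camera("side")
th=np.radians(9); C=np.array([.4444,-.2425]); 
def tr(x,y): return C+np.array([x*np.cos(th)-y*np.sin(th), x*np.sin(th)+y*np.cos(th)])
print("p2 local",np.array([[np.cos(th),np.sin(th)],[-np.sin(th),np.cos(th)]])@(np.array([.5439,-.1774])-C))
T=tr(.106,-.03); print(T)
s=st();print(s["tool_pos"],s["width"],togo((*T,.2),9-90),togo((*T,.2),9))
z=np.hstack([cv2.resize(d["color"][60:180,250:370],(400,400)),cv2.resize(c["color"][120:220,230:330],(400,400))])
cv2.imwrite("pics/s3.png",cv2.convertScaleAbs(z,alpha=2))
```

```text
p2 local [0.10845887 0.04873328]
[ 0.553788  -0.2555486]
[0.57562029 0.14292527 0.25665162] 0.14954398453998666 (array([-0.3803, -0.1209,  0.0565]), array([ 9.000e-02, -9.000e-02,  9.548e+01])) (array([-0.3803, -0.1209,  0.0565]), array([0.11, 0.  , 5.48]))
```

View pics/s3.png

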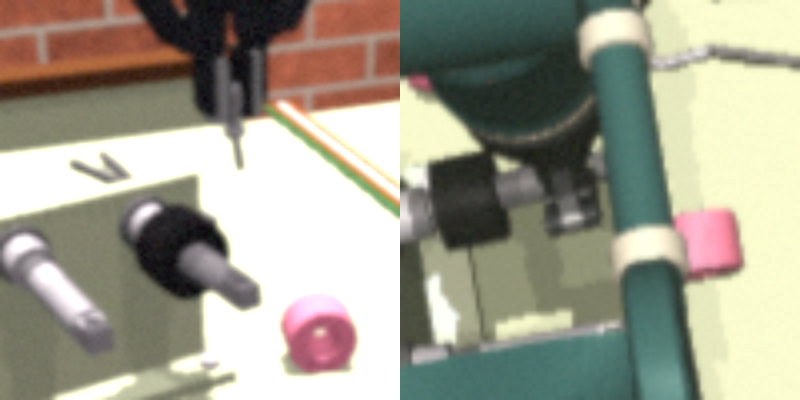

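The pin hangs upright and clear between the pads (crop (237,130)). I'll carry it to the narrow part of the tray.

Request:
jog_arm(deltas=[-0.37,-0.12,0.03,0,0,5.5,-1,-0.37,-0.12,0.03,0,0,5.5,-1,-0.37,-0.12,0.05,0,0,5.5,-1,-0.37,-0.12,0.05,0,0,5.5,-1,-0.37,-0.12,0.05,0,0,5.5,-1,-0.37,-0.12,0.05,0,0,5.5,-1,-0.37,-0.12,0.05,0,0,5.5,-1,-0.37,-0.12,0.05,0,0,5.5,-1])

```text
time: 5.25
tool_pos: [0.5499, -0.2474, 0.2035]
tcp_rot: [-2.04, -2.386, 0.002]
wrist_force: [0.3, 0.4, -0.7]
width: 0.15
grip_force: 29.2
```

Run:
```python
from h import *
s=st();print(s["tool_pos"],s["width"],togo((.552,-.2457,.061),9))
```

```text
[ 0.54994725 -0.24741737  0.20347   ] 0.1496785224241125 (array([0.0012, 0.0026, 0.1425]), array([-0.14, -0.08, -0.07]))
```

Request:
jog_arm(deltas=[0.001,0.002,0.04,0,0,0,-1,0.001,0.002,0.08,0,0,0,-1,0.001,0.002,0.11,0,0,0,-1,0.001,0.002,0.13,0,0,0,-1,0.001,0.002,0.138,0,0,0,-1,0.001,0.002,0.142,0,0,0,-1,0.001,0.002,0.142,0,0,0,-1])

```text
time: 5.95
tool_pos: [0.5534, -0.244, 0.0634]
tcp_rot: [-2.04, -2.388, 0.0]
wrist_force: [-0.5, 0.1, -0.1]
width: 0.149
grip_force: 29.2
```

Request:
jog_arm(deltas=[0,0,0.001,0,0,0,-0.6,0,0,0.001,0,0,0,-0.4,0,0,0.001,0,0,0,-0.2,0,0,0.001,0,0,0,-0.2,0,0,0.001,0,0,0,-0.2,0,0,-0.03,0,0,0,-0.2,0,0,-0.08,0,0,0,0,0,0,-0.13,0,0,0,0])

```text
time: 6.75
tool_pos: [0.5524, -0.2436, 0.1938]
tcp_rot: [-2.039, -2.386, 0.001]
wrist_force: [0.5, -0.3, 1.0]
width: 0.5
grip_force: 0.0
```

Run:
```python
from h import *
c=read_camera("top"); d=read_camera("side")
s=st();print(s["tool_pos"],s["width"],s["q"],togo((.5575,.206,.25),15))
z=np.hstack([cv2.resize(d["color"][270:400,180:450],(480,231)),cv2.resize(c["color"][150:300,380:500],(300,231))])
cv2.imwrite("pics/s4.png",cv2.convertScaleAbs(z,alpha=1.5))
```

```text
[ 0.55851294 -0.2465408   0.20318995] 0.49912653177643446 [-4.56536928e-01  1.65211766e-01  1.80789593e+00  8.25643384e-05
  1.15231092e+00 -6.13369796e-01] (array([ 0.4467,  0.0703, -0.05  ]), array([ 0.73,  0.57, -6.02]))
```

View pics/s4.png

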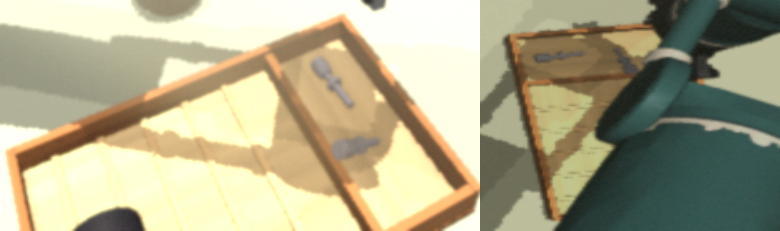

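The pin lies in the narrow part beside pin2 (side crop (355,147)). Next I'll measure the axle direction and the roller's centre from averaged top frames.

```bash
cat > m.py <<'E'
from h import *
fs=[read_camera("top") for _ in range(6)]; c=fs[0]
g=np.mean([cv2.cvtColor(f["color"],cv2.COLOR_BGR2GRAY).astype(float) for f in fs],0); np.save("g.npy",g)
gs=cv2.GaussianBlur(g,(1,3),0); gy=np.gradient(gs,axis=0)
def edge(u,r0,r1,sign):
    col=sign*gy[r0:r1,u]; i=int(col[1:-1].argmax())+1; a,b,d=col[i-1:i+2]; return r0+i+.5*(a-d)/(a-2*b+d+1e-9)
def line(cols,f,sign,w=3):
    P=np.array([(u,edge(u,int(f(u)-w),int(f(u)+w+2),sign)) for u in cols]); k=np.polyfit(P[:,0],P[:,1],1)
    r=P[:,1]-np.polyval(k,P[:,0]); ok=abs(r)<.6; k=np.polyfit(P[ok,0],P[ok,1],1); return k,P,(P[ok,1]-np.polyval(k,P[ok,0])).std(),ok.sum()
L={}
for n,cols,f,s in(("ax_up",range(256,272),lambda u:161.8-.24*(u-257),-1),("ax_lo",range(259,271),lambda u:169.6-.24*(u-264),1),
  ("ro_up",range(238,251),lambda u:158.2-.24*(u-245),-1),("sh_up",range(229,236),lambda u:161-.2*(u-230),1),("ba_up",range(246,278),lambda u:205.3-.14*(u-252),-1),("ba_lo",range(250,278),lambda u:214-.14*(u-252),1)):
    k,P,sd,nn=line(cols,f,s); L[n]=k; print(n,k.round(3),round(sd,2),nn)
def W(n,u,z): return onz(c,u,np.polyval(L[n],u),z)
def yaw(a,b): d=b-a; return np.degrees(np.arctan2(d[1],d[0]))
# silhouette edge of horizontal cylinder: use z of axis, centre = mean
for n,u0,u1 in(("ax_up",257,271),("ax_lo",260,270),("ro_up",239,249),("ba_up",248,276),("ba_lo",251,276)):
    a,b=W(n,u0,.13),W(n,u1,.13); print(n,a[:2].round(4),b[:2].round(4),round(yaw(a,b),2))
for u in(258,264,270):
    v=(np.polyval(L["ax_up"],u)+np.polyval(L["ax_lo"],u))/2; print("axle c",u,v,onz(c,u,v,.13)[:2].round(4), "w",np.polyval(L["ax_lo"],u)-np.polyval(L["ax_up"],u))
E
python3 m.py
```

```text
ax_up [ -0.245 224.074] 0.16 16
ax_lo [ -0.268 240.57 ] 0.16 12
ro_up [ -0.227 213.83 ] 0.08 13
sh_up [ 0.303 90.778] 0.33 6
ba_up [-1.90000e-01  2.52083e+02] 0.18 30
ba_lo [-1.89000e-01  2.63716e+02] 0.19 26
ax_up [0.5805 0.1885] [0.5892 0.1566] -74.67
ax_lo [0.5578 0.1807] [0.5645 0.1579] -73.44
ro_up [0.5832 0.2301] [0.5891 0.2073] -75.64
ba_up [0.4789 0.2049] [0.4926 0.1415] -77.79
ba_lo [0.453 0.197] [0.4651 0.1405] -77.89
axle c 258 166.22843911345797 [0.5687 0.1857] w 10.617144284790328
axle c 264 164.69137576920164 [0.5727 0.1721] w 10.480411544193487
axle c 270 163.15431242494537 [0.5766 0.1584] w 10.343678803596646
```

Run:
```python
from h import *
c=read_camera("top"); d=read_camera("side")
A=np.array([.5727,.1721]); u=np.array([np.cos(np.radians(-73.9)),np.sin(np.radians(-73.9))])
out=[]
for cam,(r0,r1,c0,c1) in((c,(145,190,225,290)),(d,(110,165,285,340))):
    im=cv2.convertScaleAbs(cv2.resize(cam["color"][r0:r1,c0:c1],(400,int(400*(r1-r0)/(c1-c0))),interpolation=cv2.INTER_CUBIC),alpha=2)
    k=400/(c1-c0)
    for s,col in((0,(0,0,255)),(.013,(0,0,255)),(.03,(0,0,255)),(.0425,(0,255,0))):
        p=proj(cam,(*(A+s*u),.13)); print(s,(A+s*u).round(4),p.round(1)); q=((p+.5-[c0,r0])*k).astype(int); cv2.circle(im,tuple(int(x) for x in q),2,col,-1)
    out.append(im)
h=max(i.shape[0] for i in out); cv2.imwrite("pics/s5.png",np.hstack([cv2.copyMakeBorder(i,0,h-i.shape[0],0,0,cv2.BORDER_CONSTANT) for i in out]))
```

```text
0 [0.5727 0.1721] [264.  164.7]
0.013 [0.5763 0.1596] [269.5 163.2]
0.03 [0.581  0.1433] [276.6 161.4]
0.0425 [0.5845 0.1313] [281.9 160. ]
0 [0.5727 0.1721] [314.4 142.4]
0.013 [0.5763 0.1596] [317.8 144.8]
0.03 [0.581  0.1433] [322.3 148. ]
0.0425 [0.5845 0.1313] [325.7 150.4]
```

View pics/s5.png

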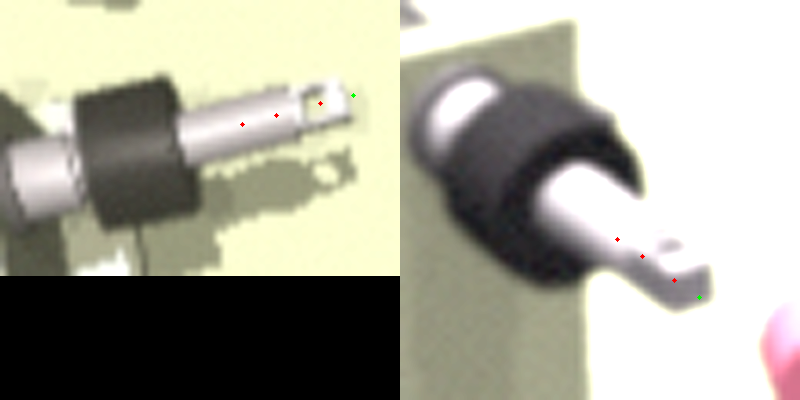

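The overlay puts the top-view axle centre line on the axle and through the slot (slot centre at crop (323,105)). The roller is centred at crop (137,155), which is top (246.8,169.7). The axle runs at about -73.9° through (0.5727,0.1721). The pin's offset is just its lean in the loose slot. I'll go above the roller.

Request:
jog_arm(deltas=[0.45,0.073,-0.05,0,0,-7,1,0.45,0.073,-0.05,0,0,-7,1,0.45,0.073,-0.05,0,0,-7,1,0.45,0.073,-0.05,0,0,-7,1,0.45,0.073,-0.05,0,0,-7,1,0.45,0.073,-0.05,0,0,-7,1,0.45,0.073,-0.05,0,0,-7,1,0.45,0.073,-0.05,0,0,-7,1])

```text
time: 8.05
tool_pos: [0.5542, 0.1554, 0.2363]
tcp_rot: [-1.89, -2.508, 0.002]
wrist_force: [2.0, 0.1, -0.1]
width: 0.998
grip_force: 0.0
```

Request:
jog_arm(deltas=[0.06,0,0,0,0,0,1,0.06,0,0,0,0,0,1,0.06,0,0,0,0,0,1,0.06,0,0,0,0,0,1])

```text
time: 8.45
tool_pos: [0.5383, 0.2103, 0.2363]
tcp_rot: [-1.891, -2.509, 0.003]
wrist_force: [-0.2, -0.6, -0.6]
width: 1.001
grip_force: 0.0
```

Run:
```python
from h import *
W=[]
for _ in range(5):
    read_camera("top"); s=st(); W.append(np.r_[s["tool_pos"],s["wrist_force"]])
W=np.array(W);print(W.round(4));print(s["width"],togo((.5617,.2082,.1265),16))
```

```text
[[ 0.5386  0.2098  0.2364 -0.6355 -0.2446 -0.7324]
 [ 0.5387  0.2095  0.2366  0.1361 -0.1229  0.2668]
 [ 0.5388  0.2095  0.2368  0.1454 -0.2963  0.1077]
 [ 0.5389  0.2096  0.2369 -0.7826  0.4115 -0.1036]
 [ 0.5389  0.2097  0.237   0.2241 -0.8806 -0.9053]]
1.004595798350879 (array([-0.0076,  0.0215,  0.1105]), array([-0.01,  0.02, -0.14]))
```

Request:
jog_arm(deltas=[-0.0076,0.0215,0,0,0,0,1,-0.0076,0.0215,0.02,0,0,0,1,-0.0076,0.0215,0.05,0,0,0,1,-0.0076,0.0215,0.08,0,0,0,1,-0.0076,0.0215,0.1,0,0,0,1,-0.0076,0.0215,0.109,0,0,0,0.6,-0.0076,0.0215,0.11,0,0,0,0.45,-0.0076,0.0215,0.11,0,0,0,0.45])

```text
time: 9.5
tool_pos: [0.562, 0.2096, 0.128]
tcp_rot: [1.891, 2.508, 0.002]
wrist_force: [0.5, 0.1, 1.0]
width: 0.726
grip_force: 0.0
```

```bash
cat > q.py <<'E'
from h import *
import sys
W=[]
for _ in range(int(sys.argv[1]) if len(sys.argv)>1 else 6):
    d=read_camera("side"); s=st(); W.append(np.r_[s["tool_pos"],s["wrist_force"],s["torque"],s["grip_force"],s["width"]*85])
W=np.array(W); m=W.mean(0); M=rot(s["tcp_rot"])
print("t",round(s["time"],2),"pos",W[-1,:3].round(4),"F tool",(M.T@m[3:6]).round(2),"T tool",(M.T@m[6:9]).round(3),"grip",m[9].round(2),"w",m[10].round(2))
print("yaw",np.degrees(np.arctan2(M[1,1],M[0,1])).round(2))
E
python3 q.py
python3 - <<'E'
from h import *
print(togo((.5617,.2082,.1265),16))
d=read_camera("side"); c=read_camera("top")
z=np.hstack([cv2.resize(d["color"][90:170,270:350],(400,400),interpolation=cv2.INTER_CUBIC),cv2.resize(c["color"][130:210,210:290],(400,400),interpolation=cv2.INTER_CUBIC)])
cv2.imwrite("pics/s6.png",cv2.convertScaleAbs(z,alpha=2.5))
E
```

```text
t 9.8 pos [0.5619 0.2101 0.1283] F tool [ 0.2   0.1  -0.18] T tool [-0.003  0.022  0.013] grip 0.0 w 61.55
yaw 15.99
(array([-0.0017, -0.0007,  0.0018]), array([ 0.11, -0.01, -0.01]))
```

View pics/s6.png

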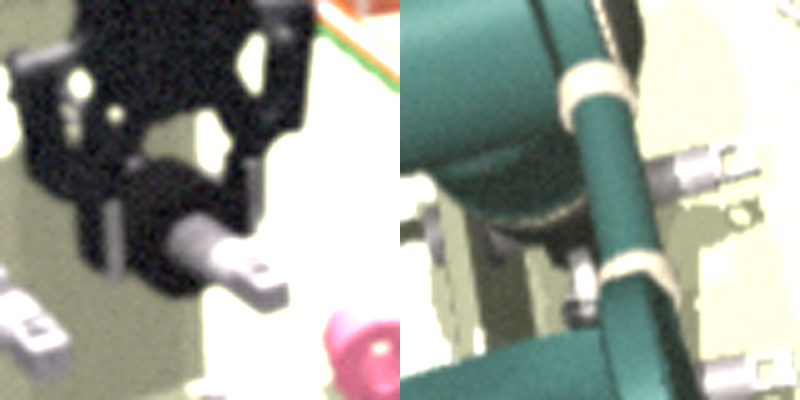

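The side crop shows the pads straddling the roller, left pad at (115,240), right pad at (250,190), roller between them at (178,235). I'll close in small steps by feel.

Request:
jog_arm(deltas=[0,-0.0005,0.0015,0,0,0,0.42,0,-0.0005,0.0015,0,0,0,0.4,0,-0.0005,0.0015,0,0,0,0.38,0,-0.0005,0.0015,0,0,0,0.36,0,-0.0005,0.0015,0,0,0,0.34,0,-0.0005,0.0015,0,0,0,0.33,0,-0.0005,0.0015,0,0,0,0.32], squeeze=20)

```text
time: 10.6
tool_pos: [0.5611, 0.2098, 0.1258]
tcp_rot: [1.891, 2.508, 0.001]
wrist_force: [0.6, 1.3, -0.9]
width: 0.659
grip_force: 0.6
```

```bash
python3 q.py
```

```text
t 10.9 pos [0.561  0.2098 0.1258] F tool [0.35 1.79 0.23] T tool [-0.229  0.084 -0.014] grip 0.77 w 56.12
yaw 15.98
```

Request:
jog_arm(deltas=[0,0,0,0,0,0,0.315,0,0,0,0,0,0,0.31,0,0,0,0,0,0,0.305,0,0,0,0,0,0,0.3])

```text
time: 11.3
tool_pos: [0.5611, 0.2098, 0.1258]
tcp_rot: [1.891, 2.508, 0.001]
wrist_force: [2.6, 1.8, -0.3]
width: 0.647
grip_force: 1.4
```

```bash
python3 q.py
```

```text
t 11.6 pos [0.5611 0.2098 0.1258] F tool [0.67 2.88 0.29] T tool [-0.476  0.117 -0.03 ] grip 1.55 w 55.27
yaw 15.98
```

The +y pad is pushing the roller against the axle (about 2.9 N), so the tool has to move about 2 mm along +y.

Request:
jog_arm(deltas=[0,0.0007,0,0,0,0,0.3,0,0.0014,0,0,0,0,0.3,0,0.002,0,0,0,0,0.3,0,0.002,0,0,0,0,0.3])

```text
time: 12.0
tool_pos: [0.5621, 0.2099, 0.1252]
tcp_rot: [-1.891, -2.508, 0.002]
wrist_force: [-0.7, -0.3, 0.0]
width: 0.653
grip_force: 0.0
```

```bash
python3 q.py
```

```text
t 12.3 pos [0.5625 0.2102 0.1256] F tool [ 0.32  0.39 -0.14] T tool [-0.005  0.004 -0.015] grip 0.0 w 55.34
yaw 15.98
```

Request:
jog_arm(deltas=[0,0,0,0,0,0,0.295,0,0,0,0,0,0,0.29,0,0,0,0,0,0,0.285,0,0,0,0,0,0,0.28])

```text
time: 12.7
tool_pos: [0.5627, 0.2102, 0.1257]
tcp_rot: [1.891, 2.509, 0.0]
wrist_force: [0.7, 0.1, 0.0]
width: 0.642
grip_force: 0.0
```

```bash
python3 q.py
```

```text
t 13.0 pos [0.5627 0.2102 0.1257] F tool [-0.18  0.04  0.11] T tool [-0.022 -0.002  0.001] grip 0.0 w 54.29
yaw 15.98
```

Request:
jog_arm(deltas=[0,0,0,0,0,0,0.275,0,0,0,0,0,0,0.27,0,0,0,0,0,0,0.265,0,0,0,0,0,0,0.255,0,0,0,0,0,0,0.24,0,0,0,0,0,0,0.22,0,0,0,0,0,0,0.2,0,0,0,0,0,0,0.2])

```text
time: 13.8
tool_pos: [0.5627, 0.2102, 0.1258]
tcp_rot: [-1.891, -2.509, 0.0]
wrist_force: [-2.2, -0.2, 1.9]
width: 0.627
grip_force: 21.0
```

```bash
python3 q.py
```

```text
t 14.1 pos [0.5627 0.2102 0.1258] F tool [-0.31 -2.01 -3.45] T tool [0.304 0.012 0.014] grip 21.04 w 53.57
yaw 15.99
```

Gripped. It presses down about 3.5 N and sideways 2 N, so I'll relieve both.

Request:
jog_arm(deltas=[0,-0.0002,-0.0007,0,0,0,0.2,0,-0.0004,-0.0014,0,0,0,0.2,0,-0.0004,-0.0014,0,0,0,0.2])

```text
time: 14.4
tool_pos: [0.5621, 0.21, 0.1265]
tcp_rot: [-1.891, -2.509, 0.001]
wrist_force: [-0.1, 0.9, -1.7]
width: 0.627
grip_force: 21.4
```

```bash
python3 q.py
```

```text
t 14.7 pos [0.5623 0.2101 0.1269] F tool [ 0.01 -0.15  1.54] T tool [-0.01  -0.007  0.02 ] grip 21.38 w 53.35
yaw 15.98
```

Request:
jog_arm(deltas=[0,-0.0003,-0.0004,0,0,0,0.2,0,-0.0005,-0.0008,0,0,0,0.2,0,-0.0005,-0.0008,0,0,0,0.2])

```text
time: 15.0
tool_pos: [0.5619, 0.21, 0.128]
tcp_rot: [1.891, 2.509, 0.0]
wrist_force: [0.1, -0.5, -1.2]
width: 0.633
grip_force: 21.4
```

```bash
python3 q.py
```

```text
t 15.3 pos [0.5618 0.21   0.1279] F tool [-0.12  0.05  1.57] T tool [-0.001 -0.018 -0.001] grip 21.38 w 53.38
yaw 15.98
```

The roller now floats (weight 1.55 N). I'll feel for the lateral limits to centre the bore.

Request:
jog_arm(deltas=[0,-0.0005,0,0,0,0,0.2,0,-0.001,0,0,0,0,0.2,0,-0.001,0,0,0,0,0.2])

```text
time: 15.6
tool_pos: [0.5614, 0.2098, 0.1279]
tcp_rot: [1.891, 2.508, 0.002]
wrist_force: [3.5, 1.0, -3.6]
width: 0.629
grip_force: 21.8
```

```bash
python3 q.py
```

```text
t 15.9 pos [0.5614 0.2098 0.1279] F tool [-0.41  3.    3.72] T tool [-0.497  0.014 -0.029] grip 21.79 w 53.36
yaw 15.98
```

Request:
jog_arm(deltas=[0,0.0007,0,0,0,0,0.2,0,0.0014,0,0,0,0,0.2,0,0.0018,0,0,0,0,0.2,0,0.0018,0,0,0,0,0.2])

```text
time: 16.3
tool_pos: [0.5622, 0.2101, 0.1277]
tcp_rot: [-1.891, -2.508, 0.001]
wrist_force: [1.0, 0.2, -0.7]
width: 0.63
grip_force: 22.1
```

```bash
python3 q.py
```

```text
t 16.6 pos [0.5625 0.2102 0.1279] F tool [-0.07 -0.28  1.59] T tool [-0.002  0.003  0.005] grip 22.1 w 53.44
yaw 15.98
```

Request:
jog_arm(deltas=[0,0,0.0007,0,0,0,0.2,0,0,0.0007,0,0,0,0.2,-0.003,0,0.0007,0,0,0,0.2,-0.007,0,0.0007,0,0,0,0.2,-0.01,0,0.0007,0,0,0,0.2,-0.012,0,0.0007,0,0,0,0.2,-0.012,0,0.0007,0,0,0,0.2])

```text
time: 17.3
tool_pos: [0.566, 0.1982, 0.1272]
tcp_rot: [1.892, 2.508, -0.0]
wrist_force: [1.3, -0.7, -1.1]
width: 0.628
grip_force: 22.1
```

```bash
python3 q.py
```

```text
t 17.6 pos [0.5659 0.1988 0.1272] F tool [-0.2  -0.32  1.61] T tool [0.012 0.022 0.015] grip 22.1 w 53.33
yaw 15.99
```

Request:
jog_arm(deltas=[-0.003,0,0,0,0,0,0.2,-0.006,0,0,0,0,0,0.2,-0.009,0,0,0,0,0,0.2,-0.012,0,0,0,0,0,0.2,-0.012,0,0,0,0,0,0.2])

```text
time: 18.1
tool_pos: [0.5694, 0.1866, 0.1271]
tcp_rot: [1.892, 2.508, -0.0]
wrist_force: [0.1, -0.3, -2.3]
width: 0.625
grip_force: 22.1
```

```bash
python3 q.py
```

```text
t 18.4 pos [0.5692 0.1872 0.1272] F tool [-0.14 -0.11  1.58] T tool [ 0.024  0.002 -0.016] grip 22.1 w 53.22
yaw 15.99
```

Request:
jog_arm(deltas=[0,0.0006,0,0,0,0,0.2,0,0.0011,0,0,0,0,0.2,0,0.0011,0,0,0,0,0.2])

```text
time: 18.7
tool_pos: [0.5704, 0.1875, 0.1272]
tcp_rot: [1.891, 2.509, 0.0]
wrist_force: [-0.3, -0.1, -1.6]
width: 0.626
grip_force: 22.1
```

```bash
python3 q.py
```

```text
t 19.0 pos [0.5703 0.1874 0.1271] F tool [-0.02 -0.04  1.42] T tool [ 0.014 -0.001  0.002] grip 22.11 w 53.42
yaw 15.98
```

Request:
jog_arm(deltas=[0,0.0004,0,0,0,0,0.2,0,0.0008,0,0,0,0,0.2,0,0.0008,0,0,0,0,0.2])

```text
time: 19.3
tool_pos: [0.5709, 0.1876, 0.1271]
tcp_rot: [-1.891, -2.509, 0.001]
wrist_force: [-0.5, -1.0, -1.3]
width: 0.627
grip_force: 22.2
```

```bash
python3 q.py
```

```text
t 19.6 pos [0.5708 0.1876 0.1271] F tool [-0.4  -0.86  1.13] T tool [ 0.194  0.001 -0.027] grip 22.17 w 53.5
yaw 15.99
```

Request:
jog_arm(deltas=[0,-0.0007,0,0,0,0,0.2,0,-0.0014,0,0,0,0,0.2,-0.003,-0.0014,0,0,0,0,0.2,-0.007,-0.0014,0,0,0,0,0.2,-0.011,-0.0014,0,0,0,0,0.2,-0.014,-0.0014,0,0,0,0,0.2,-0.016,-0.0014,0,0,0,0,0.2,-0.016,-0.0014,0,0,0,0,0.2])

```text
time: 20.4
tool_pos: [0.5743, 0.1715, 0.1272]
tcp_rot: [1.892, 2.508, 0.0]
wrist_force: [-0.0, 0.2, -1.9]
width: 0.628
grip_force: 22.1
```

```bash
python3 q.py
```

```text
t 20.7 pos [0.5741 0.172  0.1271] F tool [-0.2   0.32  1.52] T tool [-0.005  0.005  0.01 ] grip 22.11 w 53.28
yaw 15.99
```

Request:
jog_arm(deltas=[-0.002,0,0,0,0,0,0.2,-0.005,0,0,0,0,0,0.2,-0.008,0,0,0,0,0,0.2,-0.01,0,0,0,0,0,0.2,-0.01,0,0,0,0,0,0.2])

```text
time: 21.2
tool_pos: [0.577, 0.1619, 0.1271]
tcp_rot: [1.892, 2.508, -0.0]
wrist_force: [-0.1, -0.0, -1.4]
width: 0.627
grip_force: 22.1
```

```bash
python3 q.py
```

```text
t 21.5 pos [0.5768 0.1623 0.1271] F tool [0.4  0.31 1.85] T tool [-0.008 -0.002 -0.011] grip 22.11 w 53.31
yaw 15.99
```

Request:
jog_arm(deltas=[0,0.0005,0,0,0,0,0.2,0,0.001,0,0,0,0,0.2,0,0.001,0,0,0,0,0.2])

```text
time: 21.8
tool_pos: [0.5779, 0.1626, 0.1272]
tcp_rot: [1.891, 2.509, 0.0]
wrist_force: [0.4, 0.2, -1.1]
width: 0.628
grip_force: 22.1
```

```bash
python3 q.py 4
```

```text
t 22.0 pos [0.5778 0.1626 0.1271] F tool [-0.18 -0.51  1.42] T tool [-0.008  0.008  0.022] grip 22.11 w 53.56
yaw 15.99
```

Request:
jog_arm(deltas=[0,-0.0007,0,0,0,0,0.2,0,-0.0014,0,0,0,0,0.2,0,-0.0019,0,0,0,0,0.2,0,-0.0019,0,0,0,0,0.2])

```text
time: 22.4
tool_pos: [0.5759, 0.162, 0.1272]
tcp_rot: [-1.891, -2.509, 0.0]
wrist_force: [-0.6, -0.6, -1.4]
width: 0.629
grip_force: 22.1
```

```bash
python3 q.py 4
```

```text
t 22.6 pos [0.576  0.162  0.1272] F tool [ 0.   -0.19  1.81] T tool [ 0.021 -0.002  0.006] grip 22.11 w 53.48
yaw 15.98
```

Free for 1 mm either side, so it is centred. I'll slide on.

Request:
jog_arm(deltas=[0,0.0009,0,0,0,0,0.2,-0.003,0.0009,0,0,0,0,0.2,-0.007,0.0009,0,0,0,0,0.2,-0.011,0.0009,0,0,0,0,0.2,-0.014,0.0009,0,0,0,0,0.2,-0.016,0.0009,0,0,0,0,0.2,-0.016,0.0009,0,0,0,0,0.2])

```text
time: 23.3
tool_pos: [0.5814, 0.1465, 0.1271]
tcp_rot: [1.892, 2.508, 0.0]
wrist_force: [0.2, 0.6, -1.4]
width: 0.624
grip_force: 22.1
```

```bash
python3 q.py
```

```text
t 23.6 pos [0.5812 0.147  0.1272] F tool [-0.12  0.02  1.86] T tool [ 0.005 -0.021  0.008] grip 22.11 w 53.5
yaw 15.99
```

Request:
jog_arm(deltas=[-0.002,0,0,0,0,0,0.2,-0.005,0,0,0,0,0,0.2,-0.008,0,0,0,0,0,0.2,-0.011,0,0,0,0,0,0.2,-0.012,0,0,0,0,0,0.2,-0.012,0,0,0,0,0,0.2])

```text
time: 24.2
tool_pos: [0.5846, 0.1351, 0.1271]
tcp_rot: [-1.892, -2.508, -0.0]
wrist_force: [0.2, 0.0, -2.5]
width: 0.626
grip_force: 22.1
```

```bash
python3 q.py
```

```text
t 24.5 pos [0.5845 0.1355 0.1271] F tool [ 0.05 -0.17  2.08] T tool [ 0.001  0.006 -0.013] grip 22.11 w 53.44
yaw 15.99
```

Request:
jog_arm(deltas=[-0.003,0,0.0003,0,0,0,0.2,-0.007,0,0.0003,0,0,0,0.2,-0.011,0,0.0003,0,0,0,0.2,-0.014,0,0.0003,0,0,0,0.2,-0.016,0,0.0003,0,0,0,0.2,-0.016,0,0.0003,0,0,0,0.2])

```text
time: 25.1
tool_pos: [0.5891, 0.1195, 0.1269]
tcp_rot: [1.892, 2.508, 0.0]
wrist_force: [0.1, 0.4, -1.1]
width: 0.63
grip_force: 22.1
```

```bash
python3 q.py
```

```text
t 25.4 pos [0.5889 0.1201 0.1268] F tool [-0.32 -0.32  1.64] T tool [-0.023  0.006 -0.022] grip 22.11 w 53.52
yaw 15.99
```

Request:
jog_arm(deltas=[-0.003,0,0,0,0,0,0.2,-0.007,0,0,0,0,0,0.2,-0.011,0,0,0,0,0,0.2,-0.015,0,0,0,0,0,0.2,-0.019,0,0,0,0,0,0.2,-0.023,0,0,0,0,0,0.2,-0.03,0,0,0,0,0,0.2,-0.03,0,0,0,0,0,0.2])

```text
time: 26.2
tool_pos: [0.5975, 0.0902, 0.1269]
tcp_rot: [1.892, 2.508, -0.0]
wrist_force: [0.1, -0.4, -1.6]
width: 0.627
grip_force: 22.1
```

```bash
python3 q.py
python3 - <<'E'
from h import *
c=read_camera("top"); d=read_camera("side")
z=np.hstack([cv2.resize(d["color"][90:210,250:370],(400,400),interpolation=cv2.INTER_CUBIC),cv2.resize(c["color"][110:230,230:350],(400,400),interpolation=cv2.INTER_CUBIC)])
cv2.imwrite("pics/s7.png",cv2.convertScaleAbs(z,alpha=2))
E
```

```text
t 26.5 pos [0.5972 0.0913 0.1268] F tool [-0.15 -0.21  1.38] T tool [ 0.003 -0.006  0.026] grip 22.11 w 53.28
yaw 16.0
```

View pics/s7.png

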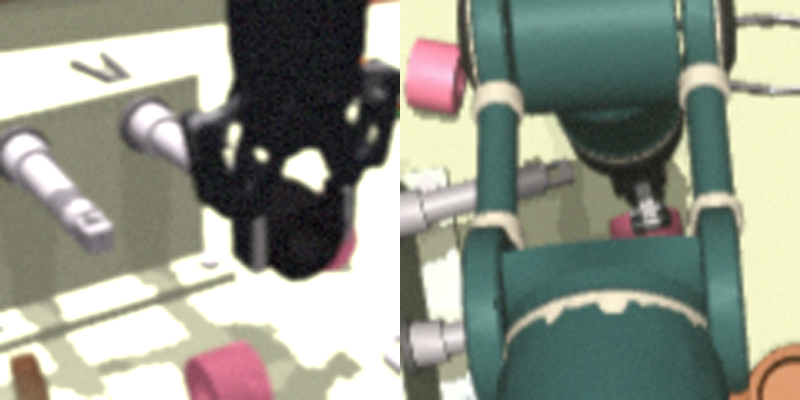

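The side crop shows both axles bare and the roller in the gripper, clear of the tip (tip at top crop (570,172), gripper at (640,200)). I'll lift, measure roller2's groove and yaw for the tray, and carry.

Request:
jog_arm(deltas=[-0.005,0,-0.03,0,0,0,0.2,-0.01,0,-0.06,0,0,0,0.2,-0.01,0,-0.07,0,0,0,0.2,-0.01,0,-0.07,0,0,0,0.2], squeeze=25)

```text
time: 27.0
tool_pos: [0.6015, 0.0818, 0.1992]
tcp_rot: [1.889, 2.506, 0.005]
wrist_force: [0.7, 0.4, -1.6]
width: 0.626
grip_force: 28.3
```

```bash
cat > tr.py <<'E'
from h import *
c=read_camera("top"); g=cv2.cvtColor(c["color"],cv2.COLOR_BGR2GRAY); hsv=cv2.cvtColor(c["color"],cv2.COLOR_BGR2HSV)
m=np.zeros_like(g); m[245:292,432:478]=(g[245:292,432:478]<48)
cs,_=cv2.findContours(m,cv2.RETR_EXTERNAL,cv2.CHAIN_APPROX_NONE); k=max(cs,key=cv2.contourArea); r=cv2.minAreaRect(k); print(r,cv2.contourArea(k))
print("r2",onz(c,*r[0],.037))
B=cv2.boxPoints(r); P=np.array([onz(c,*p,.037)[:2] for p in B]); 
for i in range(4): d=P[(i+1)%4]-P[i]; print(np.linalg.norm(d).round(4),np.degrees(np.arctan2(d[1],d[0])).round(1))
w=((hsv[...,0]<16)&(hsv[...,1]>130)).astype(np.uint8); w[:,:380]=0; w[:,500:]=0
# partition: intensity profile along tray x at 9deg, mean over tray y
th=np.radians(9); C=np.array([.4444,-.2425]); G=cv2.GaussianBlur(g,(3,3),0).astype(np.float32)
for y0,y1,z in((-.07,.0,.014),(0,.07,.014)):
    X=np.arange(-.155,.156,.002); out=[]
    for x in X:
        uv=np.array([proj(c,(*(C+[x*np.cos(th)-y*np.sin(th),x*np.sin(th)+y*np.cos(th)]),z)) for y in np.linspace(y0,y1,15)],np.float32)
        out.append(cv2.remap(G,uv[:,:1].copy(),uv[:,1:].copy(),cv2.INTER_LINEAR).mean())
    print(y0,' '.join(f"{int(round(x*1000))}:{o:.0f}" for x,o in zip(X,out)))
s=st(); print(s["tool_pos"],togo((.4523,-.2412,.13),9))
E
python3 tr.py
```

```text
((450.55389404296875, 266.4307861328125), (21.085905075073242, 18.85327911376953), 82.87498474121094) 344.5
r2 [ 0.34945003 -0.27776766  0.037     ]
0.0459 -81.5
0.0504 -173.2
0.0456 98.5
0.0504 7.1
-0.07 -155:117 -153:110 -151:101 -149:92 -147:83 -145:78 -143:83 -141:98 -139:111 -137:118 -135:120 -133:119 -131:113 -129:101 -127:86 -125:74 -123:68 -121:66 -119:65 -117:64 -115:63 -113:63 -111:64 -109:65 -107:65 -105:66 -103:67 -101:67 -99:67 -97:66 -95:65 -93:65 -91:64 -89:63 -87:62 -85:62 -83:63 -81:64 -79:65 -77:71 -75:84 -73:99 -71:111 -69:116 -67:118 -65:119 -63:119 -61:119 -59:119 -57:119 -55:119 -53:118 -51:117 -49:117 -47:118 -45:118 -43:116 -41:116 -39:118 -37:119 -35:120 -33:120 -31:120 -29:120 -27:120 -25:120 -23:120 -21:120 -19:119 -17:118 -15:116 -13:116 -11:118 -9:118 -7:117 -5:117 -3:118 -1:119 1:120 3:120 5:120 7:120 9:120 11:119 13:119 15:119 17:119 19:118 21:116 23:116 25:118 27:118 29:117 31:117 33:118 35:119 37:119 39:120 41:120 43:120 45:120 47:120 49:120 51:120 53:120 55:120 57:120 59:119 61:115 63:106 65:95 67:89 69:91 71:97 73:105 75:114 77:120 79:123 81:123 83:
[... 879 characters left out ...]
-11:118 -9:119 -7:119 -5:120 -3:122 -1:123 1:123 3:123 5:124 7:124 9:124 11:124 13:124 15:124 17:123 19:121 21:119 23:119 25:119 27:119 29:118 31:120 33:122 35:123 37:124 39:124 41:124 43:124 45:124 47:124 49:124 51:124 53:124 55:124 57:124 59:124 61:120 63:111 65:97 67:89 69:89 71:95 73:104 75:114 77:121 79:124 81:125 83:125 85:124 87:123 89:122 91:121 93:120 95:119 97:119 99:118 101:116 103:112 105:108 107:106 109:106 111:107 113:108 115:110 117:114 119:118 121:120 123:122 125:123 127:123 129:123 131:123 133:122 135:122 137:119 139:110 141:94 143:78 145:71 147:78 149:88 151:97 153:105 155:114
[0.60029185 0.08177453 0.19720883] (array([-0.2697, -0.2313,  0.0669]), array([0.08, 0.  , 6.99]))
```

The ribs show at -45, -10 and 26 and the partition at 68, so the tray frame is right. I'll carry to the groove at x = 8.

Request:
jog_arm(deltas=[-0.27,-0.231,0.03,0,0,7,0.2,-0.27,-0.231,0.03,0,0,7,0.2,-0.27,-0.231,0.03,0,0,7,0.2,-0.27,-0.231,0.03,0,0,7,0.2,-0.27,-0.231,0.03,0,0,7,0.2,-0.27,-0.231,0.03,0,0,7,0.2,-0.27,-0.231,0.03,0,0,7,0.2,-0.27,-0.231,0.03,0,0,7,0.2])

```text
time: 27.85
tool_pos: [0.4484, -0.2446, 0.164]
tcp_rot: [-2.044, -2.381, 0.004]
wrist_force: [0.6, -0.1, -1.7]
width: 0.634
grip_force: 28.3
```

Request:
jog_arm(deltas=[0,0,0,0,0,0,0.2,0,0,0,0,0,0,0.2])

```text
time: 28.05
tool_pos: [0.4519, -0.2405, 0.1656]
tcp_rot: [-2.039, -2.387, -0.001]
wrist_force: [-0.1, 1.0, -1.0]
width: 0.628
grip_force: 28.3
```

```bash
python3 q.py 3; python3 -c "
from h import *
print(togo((.4523,-.2412,.045),9))"
```

```text
t 28.2 pos [ 0.4528 -0.2402  0.1665] F tool [-0.17  0.2   1.7 ] T tool [ 0.007  0.02  -0.005] grip 28.27 w 53.13
yaw 9.11
(array([-0.001 , -0.0007,  0.1215]), array([-0.01, -0.04,  0.11]))
```

Request:
jog_arm(deltas=[-0.001,-0.0007,0.03,0,0,0,0.2,-0.001,-0.0007,0.06,0,0,0,0.2,-0.001,-0.0007,0.09,0,0,0,0.2,-0.001,-0.0007,0.11,0,0,0,0.2,-0.001,-0.0007,0.118,0,0,0,0.2,-0.001,-0.0007,0.121,0,0,0,0.2,-0.001,-0.0007,0.121,0,0,0,0.2])

```text
time: 28.9
tool_pos: [0.4526, -0.2425, 0.0464]
tcp_rot: [2.039, 2.389, 0.0]
wrist_force: [0.4, -1.4, -2.1]
width: 0.626
grip_force: 28.3
```

```bash
python3 q.py 4
```

```text
t 29.1 pos [ 0.4528 -0.2433  0.0472] F tool [-0.17 -0.43  1.81] T tool [-0.01   0.009 -0.023] grip 28.26 w 53.24
yaw 8.99
```

Request:
jog_arm(deltas=[0,0,0.0015,0,0,0,0.2,0,0,0.003,0,0,0,0.2,0,0,0.0045,0,0,0,0.2,0,0,0.006,0,0,0,0.2,0,0,0.007,0,0,0,0.2,0,0,0.008,0,0,0,0.2,0,0,0.008,0,0,0,0.2])

```text
time: 29.8
tool_pos: [0.4515, -0.2426, 0.0376]
tcp_rot: [-2.04, -2.388, 0.0]
wrist_force: [0.0, 0.3, -1.6]
width: 0.622
grip_force: 28.3
```

```bash
python3 q.py 4
```

```text
t 30.0 pos [ 0.4518 -0.2428  0.0379] F tool [-0.4   0.17  1.54] T tool [0.022 0.027 0.015] grip 28.27 w 53.19
yaw 8.99
```

Request:
jog_arm(deltas=[0,0,0.0007,0,0,0,0.2,0,0,0.0013,0,0,0,0.2,0,0,0.002,0,0,0,0.2,0,0,0.0025,0,0,0,0.2,0,0,0.0025,0,0,0,0.2])

```text
time: 30.5
tool_pos: [0.4519, -0.2428, 0.0355]
tcp_rot: [2.041, 2.388, 0.0]
wrist_force: [0.4, 1.1, -1.4]
width: 0.625
grip_force: 28.3
```

```bash
python3 q.py 4
```

```text
t 30.7 pos [ 0.4519 -0.2428  0.0355] F tool [-0.11 -0.09  0.39] T tool [ 0.046  0.022 -0.006] grip 28.35 w 53.28
yaw 8.98
```

Request:
jog_arm(deltas=[0,0,0.0003,0,0,0,0.2,0,0,0.0007,0,0,0,0.2,0,0,0.001,0,0,0,0.2,0,0,0.001,0,0,0,0.2])

```text
time: 31.1
tool_pos: [0.4523, -0.243, 0.0351]
tcp_rot: [2.04, 2.388, 0.0]
wrist_force: [-0.4, 0.1, 5.7]
width: 0.627
grip_force: 28.8
```

```bash
python3 q.py 4
```

```text
t 31.3 pos [ 0.4523 -0.243   0.0351] F tool [ 1.77 -1.   -5.52] T tool [ 0.201  0.246 -0.025] grip 28.82 w 53.28
yaw 8.98
```

Touchdown: contact is central, so it is on the floor and not on a rib. I'll ease off 0.4 mm and release gently.

Request:
jog_arm(deltas=[0,0,-0.0004,0,0,0,0.22,0,0,-0.0004,0,0,0,0.25,0,0,-0.0004,0,0,0,0.27,0,0,-0.0004,0,0,0,0.29,0,0,-0.0004,0,0,0,0.32,0,0,-0.0004,0,0,0,0.37,0,0,-0.0004,0,0,0,0.42,0,0,-0.0004,0,0,0,0.45])

```text
time: 32.1
tool_pos: [0.4512, -0.2426, 0.0344]
tcp_rot: [-2.04, -2.388, 0.0]
wrist_force: [-0.2, 0.2, 0.5]
width: 0.726
grip_force: 0.0
```

```bash
python3 q.py 3
```

```text
t 32.25 pos [ 0.4515 -0.2426  0.0346] F tool [ 0.09 -0.54  0.34] T tool [ 0.028  0.033 -0.004] grip 0.0 w 61.79
yaw 8.98
```

Request:
jog_arm(deltas=[0,0,-0.005,0,0,0,0.45,0,0,-0.015,0,0,0,0.45,0,0,-0.03,0,0,0,0.45,0,0,-0.05,0,0,0,0.45,0,0,-0.09,0,0,0,0.45,0,0,-0.13,0,0,0,0.45,0,0,-0.17,0,0,0,0.45,0,0,-0.19,0,0,0,0.45])

```text
time: 33.05
tool_pos: [0.4535, -0.2438, 0.2303]
tcp_rot: [2.036, 2.383, 0.002]
wrist_force: [0.4, -0.8, 0.5]
width: 0.724
grip_force: 0.0
```

Request:
jog_arm(deltas=[0.3,0,-0.02,0,0,0,0.45,0.3,0,-0.02,0,0,0,0.45,0.3,0,-0.02,0,0,0,0.45,0.3,0,-0.02,0,0,0,0.45,0.3,0,-0.02,0,0,0,0.45,0.3,0,-0.02,0,0,0,0.45,0.3,0,-0.02,0,0,0,0.45,0.3,0,-0.02,0,0,0,0.45])

```text
time: 33.85
tool_pos: [0.4048, 0.0547, 0.2458]
tcp_rot: [2.034, 2.392, 0.001]
wrist_force: [0.6, 0.5, -0.8]
width: 0.726
grip_force: 0.0
```

Run:
```python
from h import *
c=read_camera("top"); g=cv2.cvtColor(c["color"],cv2.COLOR_BGR2GRAY); cv2.imwrite("pics/end.png",c["color"])
m=(g<50).astype(np.uint8); m[:, :380]=0; m[:,495:]=0; m[:155]=0; m[300:]=0
th=np.radians(9); C=np.array([.4444,-.2425]); Q=np.array([[np.cos(th),np.sin(th)],[-np.sin(th),np.cos(th)]])
for k in cv2.findContours(m,cv2.RETR_EXTERNAL,cv2.CHAIN_APPROX_NONE)[0]:
    if cv2.contourArea(k)>15:
        r=cv2.minAreaRect(k); P=onz(c,*r[0],.037); print(cv2.contourArea(k),r,"local",(Q@(P[:2]-C)*1000).round(1))
print(st()["tool_pos"],st()["time"])
d=read_camera("side"); print("pin px side in tray mean", )
```

```text
363.5 ((451.0, 266.5), (21.0, 20.0), 90.0) local [-99.6 -21. ]
346.5 ((435.25994873046875, 223.81997680664062), (21.213205337524414, 18.667617797851562), 81.8698959350586) local [7.5 0.4]
157.5 ((470.8648681640625, 238.18919372558594), (85.1586685180664, 2.959181785583496), 80.53767395019531) local [-38.5 -80. ]
137.0 ((399.0, 232.49998474121094), (118.37467956542969, 2.2715044021606445), 81.57302856445312) local [-1.7 91.5]
51.5 ((461.0569152832031, 179.29869079589844), (27.645811080932617, 3.3680179119110107), 79.2156982421875) local [107.8 -80. ]
[0.40496264 0.05358434 0.24544282] 33.9
pin px side in tray mean
```

The roller lies in its groove at local (7.5, 0.4), roller2 has not moved, and the arm is clear. I'll hand in.

```bash
python3 -c "
from h import *
print(finish_job())"
```

```text
the job is handed in; nothing more can be done
None
```

The job is handed in: the lock pin was pulled first, then the roller was eased off its bent axle by feel (largest contact force I read about 5 N, under the 8 N limit). The pin lies in the tray's narrow part and the roller in its own groove in the wide part. Roller2 has not moved, I did not touch the tools, and the robot was clear of everything at about 34 s.

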